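# Make room in the small rack and put the jar back

### The arm

A 6-joint arm with a two-finger parallel gripper is mounted at the origin on a cart in front of the work surface, level with it; the furniture and walls round the work are solid. World frame = base frame: x ahead of the robot, y to its left, z up, the work surface at z = 0. Lengths are in m, angles in rad, forces in N, time in s.
With the tool pointing down it reaches from about 0.375 to 0.975 m from the base axis. Payload 3.8 kg.
Tool frame: the origin (TCP) lies midway between the tips of the shut fingers; the grasp point (between the pads) lies 19 mm behind it; z points along the fingers, y is the line along which they close (so a half turn about z gives the same grasp; the last joint's range is limited). The gripper opens to 85 mm and grips with 20 to 120 N. Pads are 22 mm wide; open, the fingers measure 114 mm over their backs; the gripper's body (76 mm by 85 mm) begins 54 mm behind the grasp point. The pads swing forward as they close: fully open they stand 13 mm farther back than shut.
Start: joints at [-1.223, 0.264, 1.604, -0, 1.274, -0.037], TCP at [0.253, -0.626, 0.231] pointing down, gripper open.
Joint ranges: [-2.63, 2.63], [-0.94, 2.18], [0.31, 2.57], [-1.31, 4.45], [0, 2.66], [-2.55, 2.55]. Speed limits (rad/s): [2.57, 2.57, 3.14, 3.14, 3.14, 3.14].

### API

Orientations are given as a rotation vector (axis times angle).
In Python, from workcell import status, read_camera, workorder, masks_of gives the robot as it stands.
- The arm moves only by the tool drive_tool, never from a script. Its argument "rows" is a list of rows, each a list of 7 numbers: the turn, a rotation vector about the tool's x, y, z in degrees, then the shift along the tool's x, y, z in m, then the opening, from 0 (shut) to 1 (fully open). In form: [[ax, ay, az, tx, ty, tz, claw], ...]. A call has 1 to 8 rows; each row shifts and turns the commanded pose from where the row before left it, along the tool's axes as they then stand; what a row does not reach is not made up. A row lasts 1/12 s, in which the tool goes at most 41.7 mm and 7.16 degrees, less where a joint would pass 70% of its speed; a pose out of reach is approached as far as the arm can. A call is refused whole if a number of a shift passes 0.0417 or a number of a turn 7.16, either way. A call with a gripper value outside its range is refused whole. The fingers move at their own pace and stop on an object; "force" is the grip in N (left out, the last holds). Time passes only in rows, so rows that do not move let the fingers close. It gives the time, the measured TCP pose, the force, the opening and the grip force at its end, in the units of the state.
- status.read_state(): the state, without advancing time (a new reading comes with each control period).
- read_camera(name): name is "side" or "top" or "wrist"; returns a dict with "color" (420x560x3 uint8, red, green, blue), "intrinsics" (3x3 intrinsics, pixels), "world_from_camera" (4x4, takes a point from camera to world coordinates); the wrist camera has in their place "mount" (4x4, takes a point from camera to tool coordinates, whose origin is the TCP and whose axes are the flange's). Camera axes: x right, y up, looking along -z (the intrinsics and any distortion apply to the point x, -y, -z); pixel columns grow to the right and rows downward; lengths in m; the calibration is good to about 2 mm. A picture is of the moment at which its call begins: read the wrist's pose just before it. There is no depth.
- workorder.finish_job(): hands the job in; it is judged then, once.
Trained networks look in a picture, given as the dict that the camera call returned (one of the last four; its "shot" number tells which), for a name from the list of things; names that differ only in an ending like _2 or _b are one class to them, and where a whole thing is asked for, a point or a joint stands for the part that bears it (a point fixed in the world has none). Each returns a list of dicts, best first, with "score" (0 to 1); they miss things now and then, are a little off and sometimes report something else, mostly with a low value. They report only what shows in the picture. A call takes as long as a camera call. They do not tell look-alikes from the thing itself.
- masks_of(picture, name): "mask" (420x560 bool, what is visible of it) and "bbox" ([left, top, right, bottom] in pixels, round what is visible of it).
The state is a dict: "time": time; "q": joint angles; "joint_vel": joint speeds; "joint_torque": joint torques, N m; "tool_pos": TCP position; "tcp_rot": TCP orientation; "wrist_force": force on the tool from outside, world axes, zero at the start; "torque": the same for the moment, N m; "width": opening from 0.0 (shut) to 1.0 (fully open); "grip_force": force on a finger pad.
Only numpy, scipy, OpenCV 4.12 (cv2) and the standard library are available. Lean on these libraries where they do the work, as an engineer would, in place of code of your own. Each camera call takes 0.05 s, during which the arm holds its last target. There are 200 camera calls.

### The job

The pigment jar standing alone in front of the crowded wooden rack belongs in that rack, between the wooden soap stamp and the dropper bottle. Slide those two apart along the rack, without lifting anything out of it, and set the jar gently down in the gap so that all five things stand upright in one row on the rack's floor. Do not drop or tip anything, and leave the other things on the table where they are.

Things in the scene. Friction and masses are not known exactly. Their poses are not given: they have to be found in the camera images.
- rack: low open trough of pale wood, fixed; outside 74 (its x) by 248 mm (its y), inside 58 by 232, smooth floor 6 mm, long rails 16 mm and end boards 50 mm above the table. Origin: centre of its underside, z up. Four things stand in a row along its y, nearly touching: a jar at each end, stamp and dropper in the middle in either order; the free room lies beyond one or both ends of the row
- stamp: dark turned wooden soap stamp, round, 64 mm tall, foot 36 mm across up to 28 mm, waisted above, head about 32 mm across, 50 g; one of the two middle things in the rack; slides along the rack's floor when held and pushed low; origin at the centre of its underside, z up its axis
- dropper: amber dropper bottle with a black rubber bulb, body 32 mm across up to 48 mm above its foot, then a sloping shoulder to 64 mm, bulb 20 mm across above, 97 mm tall, 45 g, the other of the two middle things in the rack; slides likewise; origin at the centre of its underside, z up its axis
- jar_a: glass pigment jar with a round wooden lid, 49 mm across and 70 mm tall, straight-sided from the foot to 58 mm, lid (47 mm across) above; origin at the centre of its underside, z up its axis; stands in the rack at one end of the row; 90 g
- jar_b: glass pigment jar with a round wooden lid, 49 mm across and 70 mm tall, straight-sided from the foot to 58 mm, lid (47 mm across) above; origin at the centre of its underside, z up its axis; stands in the rack at the other end of the row; 90 g
- loose_jar: the jar to be put away, standing alone on the table in front of the rack: glass pigment jar with a round wooden lid, 49 mm across and 70 mm tall, straight-sided from the foot to 58 mm, lid (47 mm across) above; origin at the centre of its underside, z up its axis; 90 g
- balm_tin: bystander: round metal balm tin, 74 mm across, 34 mm tall, left of the loose jar; origin at the centre of its underside
- two_tone: bystander: two-layer block of soap standing upright, 44x57x73 mm, right of the loose jar; origin at the centre of its underside
- soap_bar: bystander: bar of soap lying flat, 54x80x25 mm, right of the rack; origin at the centre of its underside
- tape: bystander: roll of tape lying flat, 100 mm across, 25 mm tall, behind the rack; origin at the centre of its underside
There are look-alikes about, which are no part of the job. What is shaped like the jar_a but pink is not meant.

How it is judged:
At the end, for the whole second after the job is handed in: All five stand on the rack floor (undersides 2 to 11 mm up), upright within 0.12 rad, within 20 mm of its long middle line, between its ends, at rest; the loose jar's centre within 68 mm of both the stamp's and the dropper bottle's, these over 75 mm apart (it is between them) (z of stamp in the frame of rack between 0.002 and 0.011 m and x of stamp in the frame of rack between -0.02 and 0.02 m and y of stamp in the frame of rack between -0.116 and 0.116 m and angle between each of stamp, dropper, jar_a, jar_b, loose_jar's own z axis and vertical below 0.12 rad and linear speed of each of stamp, dropper, jar_a, jar_b, loose_jar below 0.02 m/s and z of dropper in the frame of rack between 0.002 and 0.011 m and x of dropper in the frame of rack between -0.02 and 0.02 m and y of dropper in the frame of rack between -0.116 and 0.116 m and z of jar_a in the frame of rack between 0.002 and 0.011 m and x of jar_a in the frame of rack between -0.02 and 0.02 m and y of jar_a in the frame of rack between -0.116 and 0.116 m and z of jar_b in the frame of rack between 0.002 and 0.011 m and x of jar_b in the frame of rack between -0.02 and 0.02 m and y of jar_b in the frame of rack between -0.116 and 0.116 m and z of loose_jar in the frame of rack between 0.002 and 0.011 m and x of loose_jar in the frame of rack between -0.02 and 0.02 m and y of loose_jar in the frame of rack between -0.116 and 0.116 m and horizontal distance between loose_jar and stamp below 0.068 m and horizontal distance between loose_jar and dropper below 0.068 m and horizontal distance between stamp and dropper above 0.075 m); the robot touches nothing.
It fails at once if something from the rack or the loose jar is tipped over (more than about 30 degrees) (angle between any of stamp, dropper, jar_a, jar_b, loose_jar's own z axis and vertical above 0.5 rad).
It fails at once if something that stood in the rack is lifted out of it (more than 30 mm off the rack's floor) (z of any of stamp, dropper, jar_a, jar_b in the frame of rack above 0.036 m).
It fails at once if the loose jar is dropped (falls freely more than 25 mm above the rack's floor) (height (world z) of loose_jar above 0.031 m and contact force between loose_jar and anything else below 0.02 N).
It fails at once if a bystander (balm tin, standing soap block, soap bar, tape roll) is moved more than 30 mm (distance of any of balm_tin, two_tone, soap_bar, tape from where it was at the start of the episode above 0.03 m).
It also fails if it takes over 72 s, if anything falls off the work surface, if the arm or the gripper's body presses on something with over 40 N, if the wrist force passes 120 N, or if a joint passes its speed limit or range.

## Working session

There is one attempt and no reset: what is moved stays moved. The work goes in short steps, Python scripts to look and compute and a tool call to move; the robot and the scene stay as the last step left them, time stands still between calls to the robot, and variables do not carry over. Pictures are saved under pics/ and viewed, at most 12 in all, crops included, and the job is handed in when it is done.

Besides the shell and the picture viewer there is one more tool, called after "Emit:" in YAML: its name, and indented under it one key for each argument. drive_tool: Moves the arm, as the interface text tells. Its arguments: {"type":"object","properties":{"rows":{"type":"array"},"force":{"type":"number"}},"required":["rows"]}

```bash
mkdir -p pics; ls
python3 - <<'E'
from workcell import status, read_camera, masks_of
import cv2,numpy as np
print(status.read_state())
ims=[]
for n in ["top","side"]:
    p=read_camera(n); cv2.imwrite(f"pics/{n}0.png",p["color"][:,:,::-1])
    print(n,p["intrinsics"].tolist(),p["world_from_camera"].round(4).tolist(),[k for k in p])
    for o in ["rack","stamp","dropper","jar_a","balm_tin","two_tone","soap_bar","tape"]:
        for r in masks_of(p,o): print(o,round(r["score"],2),r["bbox"],np.argwhere(r["mask"]).mean(0).round(1)[::-1])
E
```

```text
pics
{'time': 0.0, 'q': array([-1.22293327e+00,  2.64747951e-01,  1.60540584e+00,  9.44621082e-06,
        1.27369258e+00, -3.68924028e-02]), 'joint_vel': array([ 2.79713998e-04, -2.97130582e-04,  2.85601277e-05, -1.05701791e-04,
       -3.71903389e-05,  1.11204011e-03]), 'joint_torque': array([-1.99284397e-03, -5.15117526e+01, -3.67312896e+01, -2.31380800e-04,
        1.29561828e-02,  1.13192630e-05]), 'tool_pos': array([ 0.25310141, -0.6249481 ,  0.22994834]), 'tcp_rot': array([-3.08145179e+00, -6.00221211e-01,  5.33831507e-04]), 'wrist_force': array([-0.47074491,  0.25335601, -0.7255056 ]), 'torque': array([-0.02626359, -0.01247924,  0.00339303]), 'grip_force': 0.0, 'width': 1.0026130524428778}
top [[430.36415584348487, 0.0, 279.9536852286717], [0.0, 430.36415584348487, 206.33970044370977], [0.0, 0.0, 1.0]] [[0.0165, 0.992, -0.1248, 0.4871], [-0.9999, 0.0165, -0.0011, 0.016], [0.001, 0.1248, 0.9922, 1.0654], [0.0, 0.0, 0.0, 1.0]] ['color', 'intrinsics', 'world_from_camera', 'shot']
rack 0.93 [246.8, 182.6, 356.5, 230.7] [302.7 206.1]
rack 0.72 [265.9, 195.6, 283.4, 217.2] [272.9 2
[... 809 characters left out ...]
0.8983, 0.4394, 0.4667], [0.0, 0.0, 0.0, 1.0]] ['color', 'intrinsics', 'world_from_camera', 'shot']
rack 0.92 [251.0, 202.0, 336.9, 269.5] [294. 244.]
rack 0.66 [171.3, 183.3, 201.9, 205.6] [185.5 192.8]
stamp 0.55 [272.5, 210.8, 286.2, 236.5] [279.4 221.4]
dropper 0.71 [283.1, 198.8, 296.4, 238.4] [288.4 219.6]
jar_a 0.96 [258.2, 194.5, 282.3, 230.1] [269.9 209.5]
jar_a 0.95 [339.1, 217.0, 368.1, 254.7] [353.4 235.5]
jar_a 0.73 [215.8, 243.2, 244.0, 284.1] [228.1 262.4]
jar_a 0.65 [288.9, 216.1, 315.4, 252.5] [302.  233.2]
balm_tin 0.61 [172.7, 182.0, 199.4, 205.6] [185.5 192.6]
two_tone 0.67 [207.6, 284.0, 251.6, 336.8] [228.6 306.7]
soap_bar 0.93 [293.4, 289.6, 337.6, 339.0] [315.4 311.1]
```

Run:
```python
import cv2
a=cv2.imread("pics/top0.png")[90:310,140:440];b=cv2.imread("pics/side0.png")[160:350,160:400]
cv2.imwrite("pics/t.png",cv2.resize(a,(800,587),interpolation=3));cv2.imwrite("pics/s.png",cv2.resize(b,(757,600),interpolation=3))
```

```text
(no output)
```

View pics/t.png

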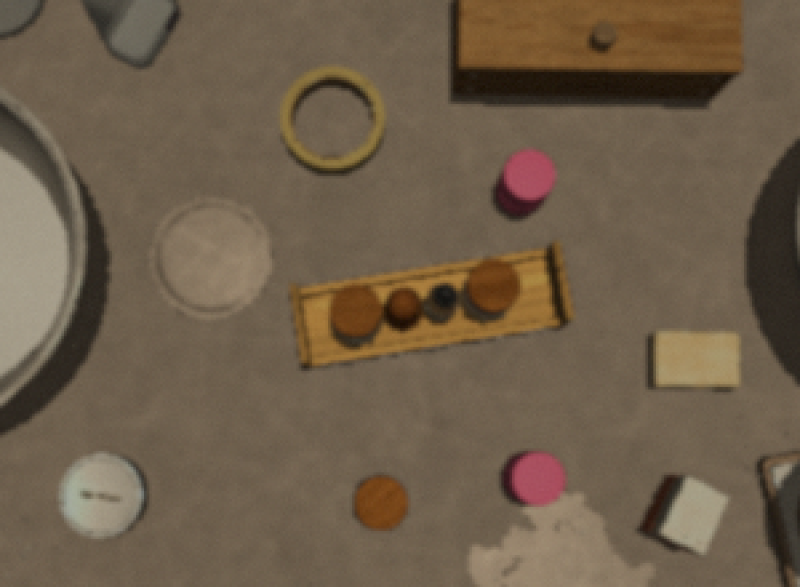

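View pics/s.png

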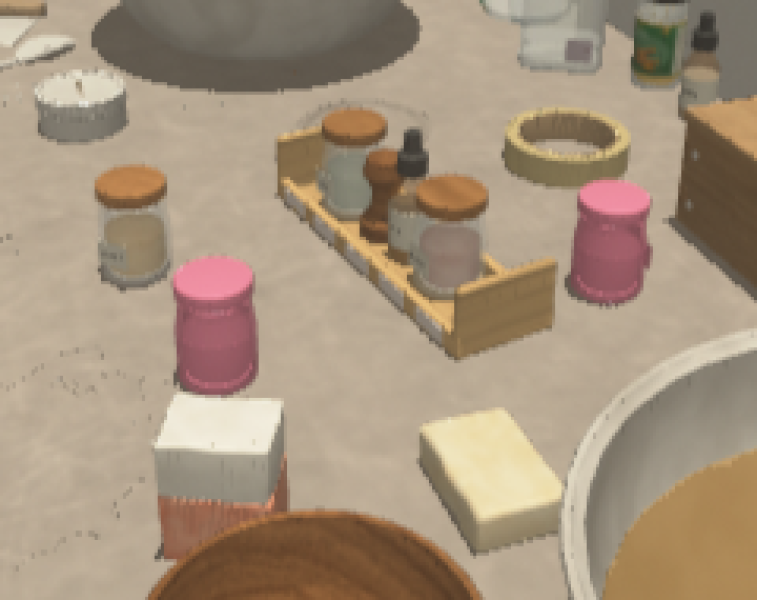

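The top crop shows the row as jar (356,313), stamp (403,308), dropper (444,296), jar (493,285). There is more free room at the right end. The loose jar is at (380,502), with pink look-alikes at (537,478) and (528,175).

```bash
cat > h.py <<'E'
import numpy as np, cv2
from scipy.spatial.transform import Rotation as R
from workcell import status, read_camera, masks_of
def ray(p,uv,T):
    K=p["intrinsics"]; d=np.array([(uv[0]-K[0,2])/K[0,0],-(uv[1]-K[1,2])/K[1,1],-1.])
    return T[:3,3],T[:3,:3]@d
def atz(p,uv,z,T=None):
    o,d=ray(p,uv,p["world_from_camera"] if T is None else T); return (o+d*(z-o[2])/d[2])[:2]
def tri(a,ua,b,ub):
    A=[];B=[]
    for p,u in((a,ua),(b,ub)):
        o,d=ray(p,u,p["world_from_camera"]);d/=np.linalg.norm(d);M=np.eye(3)-np.outer(d,d);A.append(M);B.append(M@o)
    return np.linalg.lstsq(np.vstack(A),np.hstack(B),rcond=None)[0]
def tool():
    s=status.read_state();T=np.eye(4);T[:3,:3]=R.from_rotvec(s["tcp_rot"]).as_matrix();T[:3,3]=s["tool_pos"];return T
E
python3 - <<'E'
from h import *
t=read_camera("top");s=read_camera("side")
T=lambda x,y:(140+x*.375,90+y*.375)
S=lambda x,y:(160+x*240/757,160+y*190/600)
for n,a,z in[("jarL",(356,313),.076),("stamp",(403,308),.068),("drop",(444,295),.098),("jarR",(493,285),.076),("loose",(380,502),.07),
 ("rL1",(293,288),.05),("rL2",(306,367),.05),("rR1",(559,245),.05),("rR2",(574,323),.05)]:
    print(n,atz(t,T(*a),z).round(4))
for n,a,z in[("jarL",(354,123),.076),("stamp",(384,157),.068),("drop",(412,138),.098),("jarR",(452,194),.076),("loose",(131,184),.07),
 ("rL1",(278,140),.05),("rR2",(457,297),.05),("rR1",(554,263),.05)]:
    print(n,atz(s,S(*a),z).round(4))
E
```

```text
jarL [0.6088 0.032 ]
stamp [ 0.6149 -0.009 ]
drop [ 0.6228 -0.0429]
jarR [ 0.6354 -0.0869]
loose [0.4469 0.0086]
rL1 [0.6336 0.0891]
rL2 [0.5631 0.0758]
rR1 [ 0.6766 -0.1488]
rR2 [ 0.6063 -0.1619]
jarL [0.6108 0.0254]
stamp [ 0.6177 -0.0171]
drop [ 0.6235 -0.0533]
jarR [ 0.6344 -0.0956]
loose [ 0.4468 -0.0014]
rL1 [0.5667 0.0688]
rR2 [ 0.6066 -0.17  ]
rR1 [ 0.678  -0.1552]
```

Emit:
drive_tool:
  rows:
    - [0,0,0,0.024,-0.0225,-0.005,1]
    - [0,0,0,0.024,-0.0225,-0.005,1]
    - [0,0,0,0.024,-0.0225,-0.005,1]
    - [0,0,0,0.024,-0.0225,-0.005,1]
    - [0,0,0,0.024,-0.0225,-0.005,1]
    - [0,0,0,0.024,-0.0225,-0.005,1]
    - [0,0,0,0.024,-0.0225,-0.005,1]
    - [0,0,0,0.024,-0.0225,-0.005,1]

```text
time: 1.67
tool_pos: [0.3641, -0.3852, 0.2717]
tcp_rot: [3.083, 0.6, 0.0]
wrist_force: [0.6, -1.2, 0.7]
width: 1.001
grip_force: 0.0
```

Emit:
drive_tool:
  rows:
    - [0,0,0,0.024,-0.0225,-0.005,1]
    - [0,0,0,0.024,-0.0225,-0.005,1]
    - [0,0,0,0.024,-0.0225,-0.005,1]
    - [0,0,0,0.024,-0.0225,-0.005,1]
    - [0,0,0,0.024,-0.0225,0,1]
    - [0,0,0,0.024,-0.0225,0,1]
    - [0,0,0,0.024,-0.0225,0,1]
    - [0,0,0,0.024,-0.0225,0,1]

```text
time: 2.33
tool_pos: [0.4746, -0.1463, 0.2917]
tcp_rot: [3.083, 0.601, 0.001]
wrist_force: [0.4, -0.2, 0.9]
width: 0.997
grip_force: 0.0
```

Emit:
drive_tool:
  rows:
    - [0,0,0,0.024,-0.0225,0,1]
    - [0,0,0,0.024,-0.0225,0,1]
    - [0,0,0,0.024,-0.0225,0,1]
    - [0,0,0,0.024,-0.0225,0,1]
    - [0,0,-7,0,0,0,1]
    - [0,0,-7,0,0,0,1]
    - [0,0,-7,0,0,0,1]
    - [0,0,-7,0,0,0,1]

```text
time: 3.0
tool_pos: [0.5295, -0.0279, 0.2913]
tcp_rot: [2.842, 1.339, 0.0]
wrist_force: [-0.7, -0.5, -0.1]
width: 1.003
grip_force: 0.0
```

Emit:
drive_tool:
  rows:
    - [0,0,-7,0,0,0,1]
    - [0,0,-7,0,0,0,1]
    - [0,0,-7,0,0,0,1]
    - [0,0,-7,0,0,0,1]
    - [0,0,-7,0,0,0,1]
    - [0,0,-7,0,0,0,1]
    - [0,0,-7,0,0,0,1]
    - [0,0,0,0,0,0,1]

```text
time: 3.67
tool_pos: [0.5293, -0.0284, 0.2914]
tcp_rot: [2.036, 2.393, 0.0]
wrist_force: [-0.6, 0.7, -0.0]
width: 1.003
grip_force: 0.0
```

Run:
```python
from h import *
T=tool();print(T.round(4).tolist());p=read_camera("wrist");print(p["mount"].round(4).tolist(),p["intrinsics"].tolist())
cv2.imwrite("pics/w1.png",p["color"][:,:,::-1])
```

```text
[[-0.1602, 0.9871, 0.0002, 0.5293], [0.9871, 0.1602, 0.0, -0.0284], [-0.0, 0.0002, -1.0, 0.2914], [0.0, 0.0, 0.0, 1.0]]
[[0.0012, 0.9571, 0.2897, 0.0744], [1.0, -0.0013, 0.0002, -0.0012], [0.0006, 0.2897, -0.9571, -0.1419], [0.0, 0.0, 0.0, 1.0]] [[338.9984155282667, 0.0, 278.84627104898254], [0.0, 338.9984155282667, 210.29073251097515], [0.0, 0.0, 1.0]]
```

View pics/w1.png

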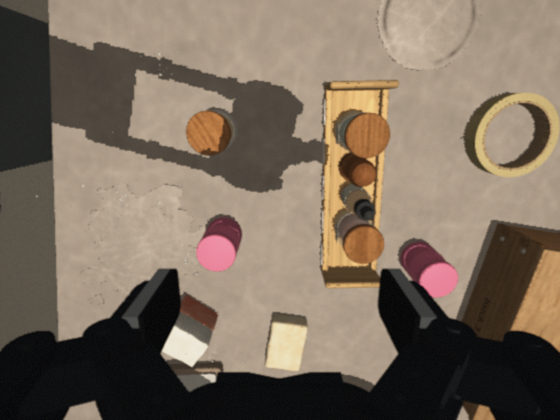

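The wrist picture shows the rack nearly along the image columns, at x 325–385. In it are jar (368,134), stamp (357,170), bulb (366,210) and jar (362,243). The loose jar is at (208,132).

```bash
cat >> h.py <<'E'
yaw=None
def wrist():
    T=tool();p=read_camera("wrist");p["world_from_camera"]=T@p["mount"];return p
E
python3 - <<'E'
from h import *
p=wrist()
pts={}
for n,u,z in[("jarL",(368,134),.076),("stamp",(357,170),.068),("drop",(366,210),.1),("jarR",(362,243),.076),("loose",(208,132),.07),
 ("rTL",(328,84),.05),("rTR",(397,81),.05),("rBL",(324,286),.05),("rBR",(381,286),.05)]:
    pts[n]=atz(p,u,z);print(n,pts[n].round(4))
c=(pts["rTL"]+pts["rTR"]+pts["rBL"]+pts["rBR"])/4
y=(pts["rTL"]+pts["rTR"]-pts["rBL"]-pts["rBR"])/2;print(c,np.linalg.norm(y),np.degrees(np.arctan2(y[1],y[0])))
y/=np.linalg.norm(y);x=np.array([y[1],-y[0]])
for n in pts: d=pts[n]-c;print(n,(d@x).round(4),(d@y).round(4))
for o in["rack","jar_a","stamp","dropper"]:
    for r in masks_of(p,o):print(o,round(r["score"],2),r["bbox"])
E
```

```text
jarL [0.6113 0.0337]
stamp [ 0.6104 -0.0058]
drop [ 0.6205 -0.0404]
jarR [ 0.6325 -0.0854]
loose [0.447  0.0093]
rTL [0.5642 0.0769]
rTR [0.6358 0.0912]
rBL [ 0.6067 -0.1597]
rBR [ 0.678  -0.1484]
[ 0.62117114 -0.0349928 ] 0.2417968636022332 100.08584106226509
jarL 0.0023 0.0693
stamp -0.0055 0.0306
drop -0.0016 -0.0052
jarR 0.0024 -0.0516
loose -0.1637 0.0741
rTL -0.0365 0.1201
rTR 0.0365 0.1217
rBL -0.0361 -0.1202
rBR 0.0361 -0.1216
rack 0.94 [323.7, 78.1, 397.0, 292.5]
jar_a 0.71 [397.8, 237.3, 461.4, 294.9]
jar_a 0.66 [334.1, 112.8, 392.0, 159.2]
jar_a 0.58 [335.6, 211.5, 381.2, 262.4]
jar_a 0.56 [198.1, 214.7, 242.2, 270.9]
stamp 0.57 [338.0, 153.0, 373.9, 186.9]
dropper 0.62 [339.4, 183.1, 375.5, 221.9]
```

Emit:
drive_tool:
  rows:
    - [0,0,-0.9,0,0,0,1]
    - [0,0,0,-0.0102,0.0296,0.02,1]
    - [0,0,0,-0.0102,0.0296,0.02,1]
    - [0,0,0,-0.0102,0.0296,0.02,1]
    - [0,0,0,0,0,0.035,1]
    - [0,0,0,0,0,0.025,1]
    - [0,0,0,0,0,0.01,1]
    - [0,0,0,0,0,0,1]

```text
time: 4.63
tool_pos: [0.6195, -0.0429, 0.1572]
tcp_rot: [-2.017, -2.401, 0.006]
wrist_force: [-0.5, 1.1, -0.3]
width: 0.998
grip_force: 0.0
```

Run:
```python
from h import *
p=wrist();print(tool()[:3].round(4).tolist())
cv2.imwrite("pics/w2.png",p["color"][:,:,::-1])
for o in["rack","jar_a","stamp","dropper"]:
    for r in masks_of(p,o):print(o,round(r["score"],2),r["bbox"],[np.round(atz(p,((r["bbox"][0]+r["bbox"][2])/2,(r["bbox"][1]+r["bbox"][3])/2),.05),3)])
```

```text
[[-0.1727, 0.985, -0.0032, 0.621], [0.985, 0.1727, 0.0003, -0.043], [0.0009, -0.0031, -1.0, 0.16]]
rack 0.74 [235.7, 14.7, 343.5, 342.2] [array([ 0.621, -0.018])]
jar_a 0.92 [39.8, 226.6, 134.9, 315.1] [array([ 0.473, -0.122])]
jar_a 0.83 [263.2, 224.5, 324.6, 307.5] [array([ 0.638, -0.088])]
jar_a 0.64 [251.4, 67.1, 329.3, 143.3] [array([0.612, 0.033])]
jar_a 0.59 [360.6, 268.6, 394.8, 350.7] [array([ 0.714, -0.115])]
jar_a 0.34 [179.5, 360.9, 233.2, 391.3] [array([ 0.58 , -0.209])]
stamp 0.72 [262.1, 140.7, 311.3, 194.6] [array([ 0.618, -0.01 ])]
dropper 0.78 [268.4, 187.4, 308.9, 244.2] [array([ 0.626, -0.047])]
```

View pics/w2.png

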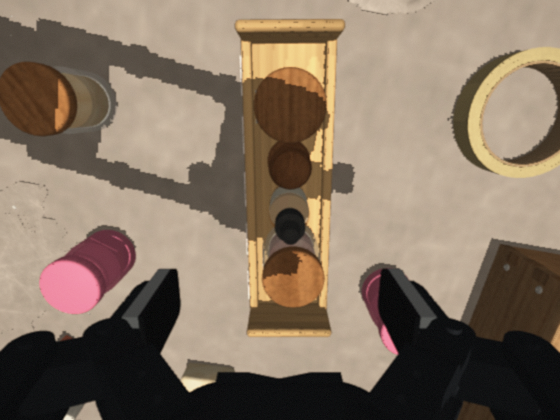

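```bash
cat >> h.py <<'E'
C=np.array([.6208,-.0355]);Y=np.array([-.175,.9846]);X=np.array([.9846,.175])
def rk(w): d=np.asarray(w)[:2]-C; return np.round([d@X,d@Y],4)
E
python3 - <<'E'
from h import *
p=wrist();print("tcp",rk(tool()[:2,3]),tool()[2,3])
for n,u,z in[("jarL",(290,105),.076),("stamp",(290,165),.068),("drop",(290,222),.097),("jarR",(293,277),.076),("rTL",(236,20),.05),("rTR",(344,20),.05),("rBL",(248,334),.05),("rBR",(330,334),.05)]:
    w=atz(p,u,z);print(n,w.round(4),rk(w))
E
```

```text
tcp [ 0.0014 -0.0082] 0.16410500346521695
jarL [0.6169 0.0327] [0.008  0.0678]
stamp [ 0.6245 -0.007 ] [0.0087 0.0274]
drop [ 0.6295 -0.0392] [ 0.0079 -0.0051]
jarR [ 0.6418 -0.0888] [ 0.0114 -0.0562]
rTL [0.5718 0.0804] [-0.0279  0.1227]
rTR [0.6436 0.0932] [0.0449 0.1227]
rBL [ 0.6166 -0.1644] [-0.0267 -0.1261]
rBR [ 0.6884 -0.1519] [ 0.0462 -0.1264]
```

Run:
```python
from h import *
for i in range(4):
    T=tool();p=wrist();print(T[:3,3].round(4),status.read_state()["tcp_rot"].round(4),status.read_state()["time"])
m=masks_of(p,"rack")[0];print(m["bbox"],tool()[:3,3])
p=read_camera("top");m=masks_of(p,"rack")[0];print(m["bbox"])
```

```text
[ 0.6236 -0.0433  0.1641] [2.0183 2.4032 0.0035] 4.9833
[ 0.6234 -0.0433  0.1638] [2.0187 2.4036 0.0029] 5.0333
[ 0.6231 -0.0432  0.1634] [2.0190e+00 2.4041e+00 2.2000e-03] 5.0833
[ 0.6228 -0.0432  0.1629] [2.0194e+00 2.4045e+00 1.7000e-03] 5.1333
[229.3, 16.2, 336.0, 336.6] [ 0.622433   -0.04319051  0.16214058]
[249.3, 191.5, 357.0, 228.5]
```

Emit:
drive_tool:
  rows:
    - [0,0,0,0,0,0,1]
    - [0,0,0,0,0,0,1]
    - [0,0,0,0,0,0,1]
    - [0,0,0,0,0,0,1]
    - [0,0,0,0,0,0,1]
    - [0,0,0,0,0,0,1]

```text
time: 5.78
tool_pos: [0.6221, -0.0431, 0.1612]
tcp_rot: [-2.02, -2.406, 0.0]
wrist_force: [-0.2, -0.8, -0.2]
width: 0.998
grip_force: 0.0
```

Run:
```python
from h import *
p=wrist();print(tool()[:3,3].round(4),rk(tool()[:2,3]))
for o in["rack","jar_a","stamp","dropper"]:
    for r in masks_of(p,o):print(o,round(r["score"],2),r["bbox"])
g=cv2.cvtColor(p["color"],cv2.COLOR_RGB2HSV);hi=p["color"].sum(2)
b=np.argwhere((hi<110)); b=b[(b[:,1]>255)&(b[:,1]<325)&(b[:,0]>195)&(b[:,0]<245)];print("bulb",b.min(0),b.max(0))
```

```text
[ 0.6221 -0.0432  0.1612] [-0.     -0.0078]
rack 0.62 [247.2, 64.9, 322.8, 141.4]
rack 0.6 [230.9, 17.9, 339.9, 334.8]
jar_a 0.75 [249.5, 66.6, 322.8, 143.6]
jar_a 0.62 [34.1, 224.9, 131.7, 311.7]
jar_a 0.59 [259.3, 227.1, 317.9, 301.1]
jar_a 0.59 [355.9, 265.8, 398.1, 349.3]
stamp 0.81 [257.5, 138.4, 307.3, 188.5]
dropper 0.71 [265.1, 187.2, 305.1, 240.9]
bulb [206 271] [239 299]
```

Emit:
drive_tool:
  rows:
    - [0,0,0,-0.002,0.003,0.01,1]
    - [0,0,0,0,0,0.02,1]
    - [0,0,0,0,0,0.025,1]
    - [0,0,0,0,0,0.025,1]
    - [0,0,0,0,0,0.02,1]
    - [0,0,0,0,0,0.015,1]
    - [0,0,0,0,0,0.007,1]
    - [0,0,0,0,0,0.003,1]

```text
time: 6.7
tool_pos: [0.6239, -0.0445, 0.0339]
tcp_rot: [-2.019, -2.403, 0.003]
wrist_force: [0.2, 0.7, 1.4]
width: 1.0
grip_force: 0.0
```

Emit:
drive_tool:
  rows:
    - [0,0,0,0,0,0.001,1]
    - [0,0,0,0,0,0,1]
    - [0,0,0,0,0,0,1]
    - [0,0,0,0,0,0,1]
    - [0,0,0,0,0,0,1]
    - [0,0,0,0,0,0,1]
    - [0,0,0,0,0,0,1]
    - [0,0,0,0,0,0,1]

```text
time: 7.37
tool_pos: [0.6255, -0.0446, 0.0355]
tcp_rot: [2.02, 2.405, 0.0]
wrist_force: [-0.3, -0.2, 0.1]
width: 0.999
grip_force: 0.0
```

Emit:
drive_tool:
  rows:
    - [0,0,0,0,0,0,0.8]
    - [0,0,0,0,0,0,0.7]
    - [0,0,0,0,0,0,0.6]
    - [0,0,0,0,0,0,0.55]
    - [0,0,0,0,0,0,0.5]
    - [0,0,0,0,0,0,0.45]
    - [0,0,0,0,0,0,0.4]
    - [0,0,0,0,0,0,0.35]
  force: 20

```text
time: 8.03
tool_pos: [0.6255, -0.0446, 0.0354]
tcp_rot: [2.02, 2.406, 0.0]
wrist_force: [-1.3, 0.7, -0.5]
width: 0.354
grip_force: 15.0
```

Emit:
drive_tool:
  rows:
    - [0,0,0,0,0,0,0.3]
    - [0,0,0,0,0,0,0.3]
    - [0,0,0,0,0,0,0.3]
    - [0,0,0,0,0,0,0.3]
  force: 20

```text
time: 8.37
tool_pos: [0.6255, -0.0446, 0.0354]
tcp_rot: [2.02, 2.406, 0.0]
wrist_force: [0.1, -0.4, 1.6]
width: 0.352
grip_force: 20.6
```

Emit:
drive_tool:
  rows:
    - [0,0,0,-0.001,0,0,0.3]
    - [0,0,0,-0.003,0,0,0.3]
    - [0,0,0,-0.004,0,0,0.3]
    - [0,0,0,-0.004,0,0,0.3]
    - [0,0,0,-0.004,0,0,0.3]
    - [0,0,0,-0.003,0,0,0.3]
    - [0,0,0,-0.001,0,0,0.3]
    - [0,0,0,0,0,0,0.3]

```text
time: 9.03
tool_pos: [0.6291, -0.0649, 0.0354]
tcp_rot: [2.021, 2.405, -0.0]
wrist_force: [-0.3, -0.5, 2.2]
width: 0.349
grip_force: 20.6
```

Run:
```python
from h import *
s=status.read_state();print(rk(s["tool_pos"]),s["wrist_force"],s["width"],s["grip_force"])
t=read_camera("top");b=read_camera("side")
cv2.imwrite("pics/x3.png",np.hstack([cv2.resize(a["color"][y:y+110,x:x+110],(400,400)) for a,x,y in((t,245,150),(b,240,180))])[:,:,::-1])
```

```text
[ 0.003  -0.0304] [-0.27547856 -0.45194759  2.15606485] 0.3489435389501163 20.627912882482633
```

View pics/x3.png

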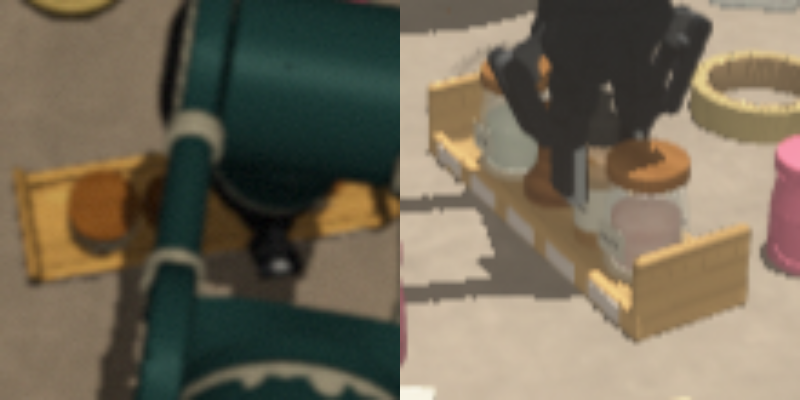

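The side crop shows the dropper held, with the jar still upright at (645,200) and room left before the end board. I'll carry on sliding.

Emit:
drive_tool:
  rows:
    - [0,0,0,-0.001,0,0,0.3]
    - [0,0,0,-0.003,0,0,0.3]
    - [0,0,0,-0.004,0,0,0.3]
    - [0,0,0,-0.003,0,0,0.3]
    - [0,0,0,-0.002,0,0,0.3]
    - [0,0,0,-0.001,0,0,0.3]
    - [0,0,0,0,0,0,0.3]
    - [0,0,0,0,0,0,0.3]

```text
time: 9.8
tool_pos: [0.6314, -0.0784, 0.0354]
tcp_rot: [2.02, 2.405, -0.0]
wrist_force: [0.2, 0.8, 3.1]
width: 0.35
grip_force: 20.7
```

Run:
```python
from h import *
s=status.read_state();print(rk(s["tool_pos"]),s["wrist_force"],s["width"],s["grip_force"])
b=read_camera("side");w=wrist()
cv2.imwrite("pics/x4.png",np.hstack([cv2.resize(b["color"][180:290,240:350],(380,380)),cv2.resize(w["color"],(420,315))[:,:].copy() if 0 else cv2.resize(w["color"][0:420,70:490],(380,380))])[:,:,::-1])
```

```text
[ 0.0029 -0.0441] [0.2187193  0.77532806 3.06468931] 0.3499004867919797 20.702694933752355
```

View pics/x4.png

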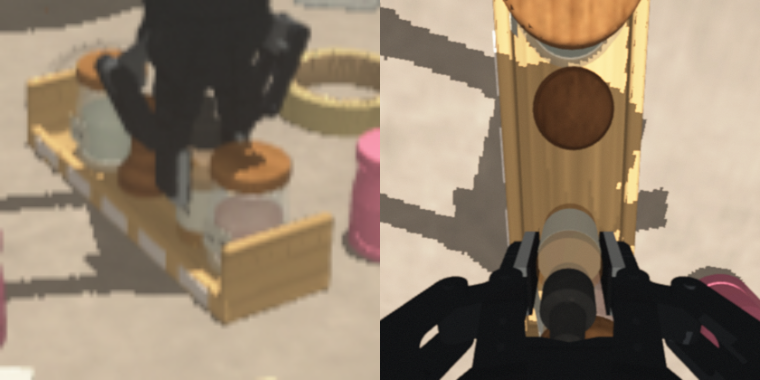

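The wrist half shows a clear gap between the stamp (573,108) and the dropper (570,240). I'll push a touch more, release and rise.

Emit:
drive_tool:
  rows:
    - [0,0,0,-0.001,0,0,0.3]
    - [0,0,0,-0.001,0,0,0.3]
    - [0,0,0,-0.001,0,0,0.3]
    - [0,0,0,0,0,0,0.3]
    - [0,0,0,0,0,0,0.5]
    - [0,0,0,0,0,0,0.7]
    - [0,0,0,0,0,0,0.9]
    - [0,0,0,0,0,0,1]

```text
time: 10.57
tool_pos: [0.6314, -0.0811, 0.0348]
tcp_rot: [-2.02, -2.405, 0.001]
wrist_force: [-0.3, -0.1, 0.2]
width: 0.903
grip_force: 0.0
```

Emit:
drive_tool:
  rows:
    - [0,0,0,0,0,0,1]
    - [0,0,0,0,0,-0.005,1]
    - [0,0,0,0,0,-0.015,1]
    - [0,0,0,0,0,-0.025,1]
    - [0,0,0,0,0,-0.03,1]
    - [0,0,0,0,0,-0.03,1]
    - [0,0,0,0,0,-0.015,1]
    - [0,0,0,0,0,-0.005,1]

```text
time: 11.23
tool_pos: [0.6345, -0.0815, 0.1653]
tcp_rot: [2.016, 2.401, 0.006]
wrist_force: [1.1, -0.1, -0.4]
width: 1.002
grip_force: 0.0
```

Emit:
drive_tool:
  rows:
    - [0,0,0,0,0,0,1]
    - [0,0,0,0,0,0,1]
    - [0,0,0,0,0,0,1]
    - [0,0,0,0,0,0,1]
    - [0,0,0,0,0,0,1]
    - [0,0,0,0,0,0,1]
    - [0,0,0,0,0,0,1]
    - [0,0,0,0,0,0,1]

```text
time: 11.9
tool_pos: [0.6317, -0.081, 0.1599]
tcp_rot: [-2.02, -2.405, 0.0]
wrist_force: [0.6, -0.4, 0.4]
width: 1.0
grip_force: 0.0
```

Run:
```python
from h import *
w=wrist();print(tool()[:3,3],rk(tool()[:2,3]))
cv2.imwrite("pics/w5.png",w["color"][:,:,::-1])
```

```text
[ 0.63174353 -0.08106356  0.16004077] [ 0.0028 -0.0468]
```

View pics/w5.png

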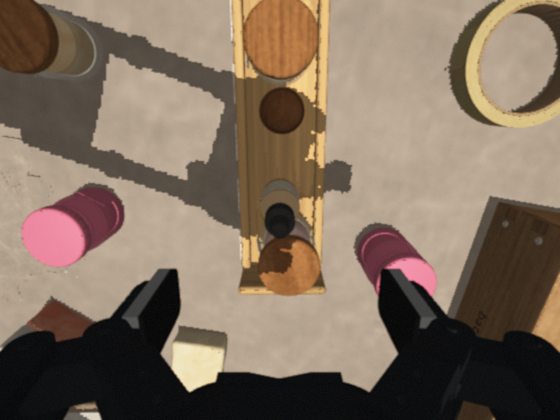

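Run:
```python
from h import *
p=wrist()
for n,u,z in[("jarL",(281,38),.076),("stamp",(281,110),.068),("drop",(279,220),.1),("jarR",(289,266),.076),("rB",(283.5,293),.05)]:
    w=atz(p,u,z);print(n,w.round(4),rk(w))
```

```text
jarL [0.6119 0.0319] [0.003 0.068]
stamp [ 0.6192 -0.0091] [0.0031 0.0262]
drop [ 0.6294 -0.0744] [ 0.0017 -0.0398]
jarR [ 0.6442 -0.116 ] [ 0.009  -0.0833]
rB [ 0.6472 -0.1537] [ 0.0054 -0.121 ]
```

Emit:
drive_tool:
  rows:
    - [0,0,0,0.01,0,0,1]
    - [0,0,0,0.02,0,0,1]
    - [0,0,0,0.02,0,0.005,1]
    - [0,0,0,0.015,0,0.015,1]
    - [0,0,0,0.007,0,0.02,1]
    - [0,0,0,0.001,0,0.025,1]
    - [0,0,0,0,0,0.025,1]
    - [0,0,0,0,0,0.02,1]

```text
time: 12.67
tool_pos: [0.6183, -0.0079, 0.0488]
tcp_rot: [-2.019, -2.406, 0.0]
wrist_force: [-0.5, -0.7, -0.1]
width: 1.003
grip_force: 0.0
```

Emit:
drive_tool:
  rows:
    - [0,0,0,0,0,0.015,1]
    - [0,0,0,0,0,0.01,1]
    - [0,0,0,0,0,0.005,1]
    - [0,0,0,0,0,0.001,1]
    - [0,0,0,0,0,0,1]
    - [0,0,0,0,0,0,1]
    - [0,0,0,0,0,0,1]
    - [0,0,0,0,0,0,1]

```text
time: 13.33
tool_pos: [0.6202, -0.0092, 0.0205]
tcp_rot: [2.02, 2.404, 0.002]
wrist_force: [0.1, -0.4, -0.3]
width: 0.998
grip_force: 0.0
```

Emit:
drive_tool:
  rows:
    - [0,0,0,0,0,0,0.8]
    - [0,0,0,0,0,0,0.7]
    - [0,0,0,0,0,0,0.6]
    - [0,0,0,0,0,0,0.55]
    - [0,0,0,0,0,0,0.5]
    - [0,0,0,0,0,0,0.45]
    - [0,0,0,0,0,0,0.4]
    - [0,0,0,0,0,0,0.35]

```text
time: 14.0
tool_pos: [0.6194, -0.0092, 0.0194]
tcp_rot: [2.02, 2.405, 0.0]
wrist_force: [-0.1, -0.2, 0.6]
width: 0.352
grip_force: 8.5
```

Emit:
drive_tool:
  rows:
    - [0,0,0,0,0,0,0.35]
    - [0,0,0,0.001,0,0,0.35]
    - [0,0,0,0.003,0,0,0.35]
    - [0,0,0,0.003,0,0,0.35]
    - [0,0,0,0.003,0,0,0.35]
    - [0,0,0,0.002,0,0,0.35]
    - [0,0,0,0,0,0,0.35]
    - [0,0,0,0,0,0,0.35]

```text
time: 14.67
tool_pos: [0.6171, 0.0031, 0.0194]
tcp_rot: [-2.02, -2.406, -0.0]
wrist_force: [-0.3, 0.5, 0.8]
width: 0.349
grip_force: 8.8
```

Emit:
drive_tool:
  rows:
    - [0,0,0,0.001,0,0,0.35]
    - [0,0,0,0.002,0,0,0.35]
    - [0,0,0,0.002,0,0,0.35]
    - [0,0,0,0.002,0,0,0.35]
    - [0,0,0,0.001,0,0,0.35]
    - [0,0,0,0.001,0,0,0.35]
    - [0,0,0,0,0,0,0.35]
    - [0,0,0,0,0,0,0.35]

```text
time: 15.33
tool_pos: [0.6156, 0.0117, 0.0194]
tcp_rot: [2.02, 2.406, 0.0]
wrist_force: [0.3, 0.4, 2.4]
width: 0.352
grip_force: 8.8
```

Run:
```python
from h import *
s=status.read_state();print(rk(s["tool_pos"]),s["wrist_force"],s["width"],s["grip_force"])
b=read_camera("side");w=wrist()
cv2.imwrite("pics/x6.png",np.hstack([cv2.resize(b["color"][180:290,240:350],(380,380)),cv2.resize(w["color"][0:420,70:490],(380,380))])[:,:,::-1])
```

```text
[0.0032 0.0474] [0.34297341 0.35182891 2.41074649] 0.3517553144315138 8.79349048340373
```

View pics/x6.png

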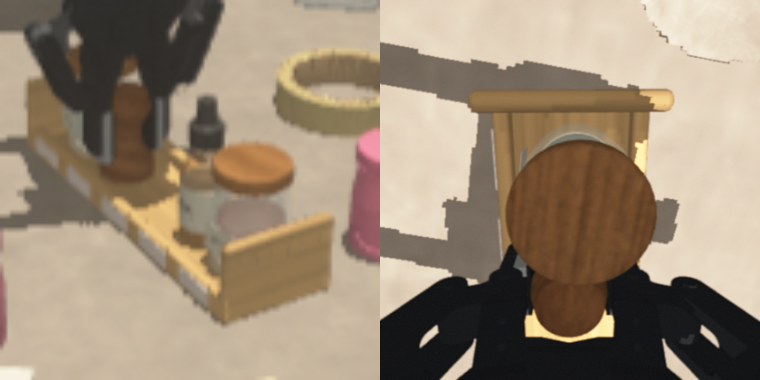

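The stamp is upright and pushed over, and the gap is open. I'll release, rise and go above the loose jar.

Emit:
drive_tool:
  rows:
    - [0,0,0,0,0,0,0.5]
    - [0,0,0,0,0,0,0.7]
    - [0,0,0,0,0,0,0.9]
    - [0,0,0,0,0,0,1]
    - [0,0,0,0,0,-0.005,1]
    - [0,0,0,0,0,-0.015,1]
    - [0,0,0,0,0,-0.025,1]
    - [0,0,0,0,0,-0.03,1]

```text
time: 16.1
tool_pos: [0.6135, 0.0116, 0.093]
tcp_rot: [-2.018, -2.403, 0.005]
wrist_force: [-0.0, -0.0, -0.8]
width: 1.002
grip_force: 0.0
```

Emit:
drive_tool:
  rows:
    - [0,0,0,0,0,-0.03,1]
    - [0,0,0,0,-0.01,-0.025,1]
    - [0,0,0,0.005,-0.025,-0.01,1]
    - [0,0,0,0.006,-0.035,0,1]
    - [0,0,0,0.006,-0.035,0,1]
    - [0,0,0,0.006,-0.035,0,1]
    - [0,0,0,0.003,-0.02,0,1]
    - [0,0,0,0.001,-0.007,0,1]

```text
time: 16.77
tool_pos: [0.4429, 0.0094, 0.1589]
tcp_rot: [-2.019, -2.405, 0.002]
wrist_force: [-0.7, 0.1, 0.5]
width: 1.0
grip_force: 0.0
```

Emit:
drive_tool:
  rows:
    - [0,0,0,0,0,0,1]
    - [0,0,0,0,0,0,1]
    - [0,0,0,0,0,0,1]
    - [0,0,0,0,0,0,1]
    - [0,0,0,0,0,0,1]
    - [0,0,0,0,0,0,1]
    - [0,0,0,0,0,0,1]
    - [0,0,0,0,0,0,1]

```text
time: 17.43
tool_pos: [0.4466, 0.0093, 0.1591]
tcp_rot: [-2.02, -2.405, 0.0]
wrist_force: [0.4, -0.1, 0.6]
width: 0.996
grip_force: 0.0
```

Run:
```python
from h import *
w=wrist();print(tool()[:3,3])
t=read_camera("top")
cv2.imwrite("pics/x7.png",np.hstack([cv2.resize(w["color"],(480,360)),cv2.resize(t["color"][150:300,230:363],(320,360))])[:,:,::-1])
```

```text
[0.44651915 0.00929676 0.15911214]
```

View pics/x7.png

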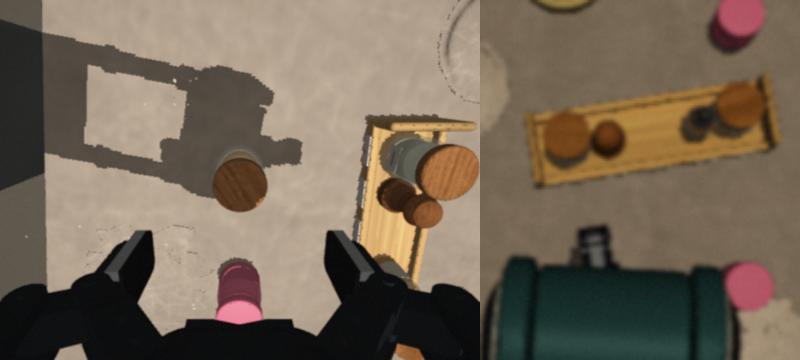

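Run:
```python
from h import *
p=wrist();w=atz(p,(280,216),.07);print("loose",w,w-tool()[:2,3])
t=read_camera("top");f=lambda x,y:(230+(x-480)*133/320,150+y*150/360)
for n,u,z in[("jarL",(567,135),.076),("stamp",(607,137),.068),("drop",(705,116),.1),("jarR",(740,105),.076),("rL",(534,149),.05),("rR",(771,113),.05),("rLc",(527,114),.05)]:
    w=atz(t,f(*u),z);print(n,w.round(4),rk(w))
for o in["jar_a","stamp","dropper","rack"]:
    for r in masks_of(t,o):
        w=atz(t,np.argwhere(r["mask"]).mean(0)[::-1],.05);print(o,round(r["score"],2),r["bbox"],rk(w))
```

```text
loose [0.44598801 0.00948684] [-0.00043845  0.00022513]
jarL [0.6112 0.0491] [0.0053 0.0849]
stamp [0.6109 0.0105] [-0.0017  0.047 ]
drop [ 0.6284 -0.0813] [-0.0005 -0.0465]
jarR [ 0.6433 -0.1176] [ 0.0078 -0.0847]
rL [0.6    0.0822] [1.000e-04 1.195e-01]
rR [ 0.6399 -0.1518] [-0.0016 -0.1178]
rLc [0.6348 0.09  ] [0.0358 0.1211]
jar_a 0.78 [324.8, 184.1, 348.2, 206.5] [ 0.0091 -0.0836]
jar_a 0.71 [257.7, 196.7, 276.1, 220.4] [0.0063 0.0869]
jar_a 0.65 [326.7, 145.5, 348.5, 171.0] [ 0.0982 -0.099 ]
jar_a 0.61 [329.3, 259.4, 354.3, 280.8] [-0.1628 -0.0641]
stamp 0.69 [276.9, 199.6, 290.9, 214.9] [-0.0001  0.0476]
dropper 0.68 [313.7, 194.2, 329.2, 208.7] [ 0.0019 -0.0435]
rack 0.73 [248.1, 180.2, 356.6, 228.9] [-0.0046  0.0028]
```

Emit:
drive_tool:
  rows:
    - [0,0,0,0,0,0.01,1]
    - [0,0,0,0,0,0.02,1]
    - [0,0,0,0,0,0.03,1]
    - [0,0,0,0,0,0.03,1]
    - [0,0,0,0,0,0.02,1]
    - [0,0,0,0,0,0.013,1]
    - [0,0,0,0,0,0.006,1]
    - [0,0,0,0,0,0.002,1]

```text
time: 18.5
tool_pos: [0.4449, 0.0093, 0.0265]
tcp_rot: [-2.019, -2.404, 0.003]
wrist_force: [0.8, -0.9, 0.1]
width: 0.999
grip_force: 0.0
```

Emit:
drive_tool:
  rows:
    - [0,0,0,0,0,0,1]
    - [0,0,0,0,0,0,1]
    - [0,0,0,0,0,0,1]
    - [0,0,0,0,0,0,1]
    - [0,0,0,0,0,0,1]
    - [0,0,0,0,0,0,0.8]
    - [0,0,0,0,0,0,0.7]
    - [0,0,0,0,0,0,0.6]

```text
time: 19.17
tool_pos: [0.4465, 0.0093, 0.0285]
tcp_rot: [2.02, 2.405, 0.0]
wrist_force: [0.1, 0.8, 0.4]
width: 0.612
grip_force: 0.0
```

Emit:
drive_tool:
  rows:
    - [0,0,0,0,0,0,0.55]
    - [0,0,0,0,0,0,0.5]
    - [0,0,0,0,0,0,0.4]
    - [0,0,0,0,0,0,0.4]
    - [0,0,0,0,0,0,0.4]
  force: 25

```text
time: 19.58
tool_pos: [0.4467, 0.0093, 0.0285]
tcp_rot: [2.02, 2.405, 0.001]
wrist_force: [0.5, -0.1, 2.7]
width: 0.536
grip_force: 25.6
```

Emit:
drive_tool:
  rows:
    - [0,0,0,0,0,-0.003,0.4]
    - [0,0,0,0,0,-0.008,0.4]
    - [0,0,0,0,0,-0.015,0.4]
    - [0,0,0,0,0,-0.02,0.4]
    - [0,0,0,0,0,-0.02,0.4]
    - [0,0,0,0,0,-0.02,0.4]
    - [0,0,0,0,0,-0.01,0.4]
    - [0,0,0,0,0,-0.004,0.4]

```text
time: 20.25
tool_pos: [0.4478, 0.0093, 0.1305]
tcp_rot: [2.019, 2.403, 0.004]
wrist_force: [0.0, 0.3, -1.3]
width: 0.536
grip_force: 25.9
```

Emit:
drive_tool:
  rows:
    - [0,0,0,-0.003,0.0066,0,0.4]
    - [0,0,0,-0.006,0.014,0,0.4]
    - [0,0,0,-0.009,0.02,0,0.4]
    - [0,0,0,-0.0093,0.02,0,0.4]
    - [0,0,0,-0.0093,0.02,0,0.4]
    - [0,0,0,-0.009,0.02,0,0.4]
    - [0,0,0,-0.009,0.02,0,0.4]
    - [0,0,0,-0.009,0.02,0,0.4]

```text
time: 20.92
tool_pos: [0.596, -0.0295, 0.1258]
tcp_rot: [-2.019, -2.403, 0.003]
wrist_force: [0.6, 1.0, -0.8]
width: 0.536
grip_force: 25.9
```

Emit:
drive_tool:
  rows:
    - [0,0,0,-0.006,0.014,0,0.4]
    - [0,0,0,-0.004,0.009,0,0.4]
    - [0,0,0,-0.001,0.003,0,0.4]
    - [0,0,0,0,0,0,0.4]
    - [0,0,0,0,0,0,0.4]
    - [0,0,0,0,0,0,0.4]
    - [0,0,0,0,0,0,0.4]
    - [0,0,0,0,0,0,0.4]

```text
time: 21.58
tool_pos: [0.6228, -0.0352, 0.1284]
tcp_rot: [-2.02, -2.406, 0.0]
wrist_force: [0.3, 0.1, -1.1]
width: 0.536
grip_force: 25.9
```

Run:
```python
from h import *
s=status.read_state();print(rk(s["tool_pos"]),s["tool_pos"],s["wrist_force"],s["width"],s["grip_force"])
b=read_camera("side");w=wrist()
cv2.imwrite("pics/x8.png",np.hstack([cv2.resize(b["color"][150:290,230:370],(400,400)),cv2.resize(w["color"][0:420,70:490],(400,400))])[:,:,::-1])
```

```text
[ 0.002  -0.0001] [ 0.62278755 -0.03520301  0.12843013] [ 0.31479644  0.10912706 -1.07637614] 0.5360443114127832 25.93081717066525
```

View pics/x8.png

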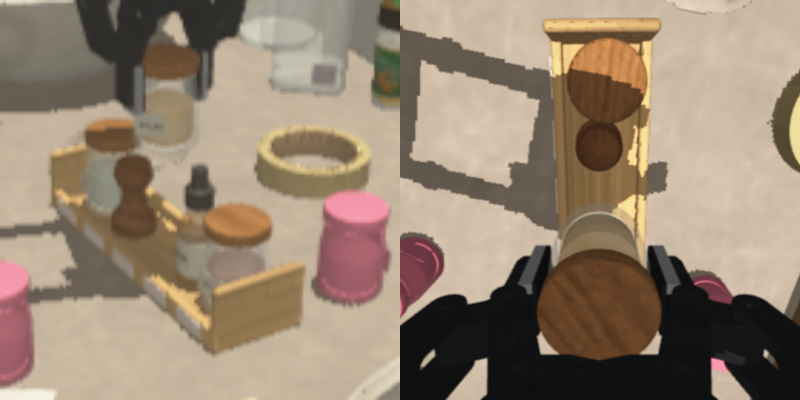

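The jar is held upright and hangs over the gap. I'll check the clearances before lowering.

Run:
```python
from h import *
s=read_camera("side");p=wrist()
f=lambda x,y:(230+x*.35,150+y*.35)
for n,u,z in[("jarL",(110,133),.076),("stamp",(133,166),.068),("drop",(200,181),.096),("jarR",(237,222),.076),("held",(171,60),.170),("end",(257,304),.05)]:
    w=atz(s,f(*u),z);print(n,rk(w))
g=lambda x,y:(70+(x-400)*1.05,y*1.05)
for n,u,z in[("jarL",(606,80),.076),("stamp",(599,145),.068),("held",(600,304),.17),("rT",(602,22),.05)]:
    print(n,rk(atz(p,g(*u),z)))
```

```text
jarL [-0.0002  0.077 ]
stamp [-0.0057  0.031 ]
drop [-0.0051 -0.0609]
jarR [ 0.0051 -0.0925]
held [-0.0026 -0.0164]
end [-0.0179 -0.1504]
jarL [0.0053 0.0864]
stamp [0.0013 0.0489]
held [0.0016 0.0048]
rT [0.0032 0.1214]
```

Emit:
drive_tool:
  rows:
    - [0,0,0,-0.001,0,0.003,0.4]
    - [0,0,0,0,0,0.008,0.4]
    - [0,0,0,0,0,0.012,0.4]
    - [0,0,0,0,0,0.012,0.4]
    - [0,0,0,0,0,0.01,0.4]
    - [0,0,0,0,0,0.006,0.4]
    - [0,0,0,0,0,0.003,0.4]
    - [0,0,0,0,0,0,0.4]

```text
time: 22.45
tool_pos: [0.6225, -0.0363, 0.0726]
tcp_rot: [-2.019, -2.404, 0.002]
wrist_force: [0.1, -0.5, -1.2]
width: 0.535
grip_force: 25.9
```

Emit:
drive_tool:
  rows:
    - [0,0,0,0,0,0.002,0.4]
    - [0,0,0,0,0,0.005,0.4]
    - [0,0,0,0,0,0.006,0.4]
    - [0,0,0,0,0,0.006,0.4]
    - [0,0,0,0,0,0.005,0.4]
    - [0,0,0,0,0,0.004,0.4]
    - [0,0,0,0,0,0.003,0.4]
    - [0,0,0,0,0,0.002,0.4]

```text
time: 23.12
tool_pos: [0.6232, -0.0364, 0.0406]
tcp_rot: [-2.02, -2.405, 0.001]
wrist_force: [-0.4, -0.6, -1.0]
width: 0.537
grip_force: 25.9
```

Emit:
drive_tool:
  rows:
    - [0,0,0,0,0,0.002,0.4]
    - [0,0,0,0,0,0.001,0.4]
    - [0,0,0,0,0,0.001,0.4]
    - [0,0,0,0,0,0.001,0.4]
    - [0,0,0,0,0,0,0.4]
    - [0,0,0,0,0,0,0.4]
    - [0,0,0,0,0,0,0.4]

```text
time: 23.7
tool_pos: [0.6237, -0.0364, 0.0365]
tcp_rot: [2.02, 2.405, 0.0]
wrist_force: [0.8, 0.4, -1.3]
width: 0.537
grip_force: 25.9
```

Emit:
drive_tool:
  rows:
    - [0,0,0,0,0,0.0005,0.4]
    - [0,0,0,0,0,0.0005,0.4]
    - [0,0,0,0,0,0.0005,0.4]
    - [0,0,0,0,0,0.0005,0.4]
    - [0,0,0,0,0,0,0.4]
    - [0,0,0,0,0,0,0.4]

```text
time: 24.2
tool_pos: [0.6237, -0.0365, 0.0345]
tcp_rot: [2.02, 2.405, 0.0]
wrist_force: [-0.2, -0.3, 1.2]
width: 0.539
grip_force: 25.9
```

The wrist force went from −1.3 to +1.2 N, so the jar is on the rack floor. I'll open gently and rise.

Emit:
drive_tool:
  rows:
    - [0,0,0,0,0,0,0.58]
    - [0,0,0,0,0,0,0.65]
    - [0,0,0,0,0,0,0.75]
    - [0,0,0,0,0,0,0.9]
    - [0,0,0,0,0,0,1]
    - [0,0,0,0,0,0,1]
    - [0,0,0,0,0,-0.004,1]
    - [0,0,0,0,0,-0.01,1]

```text
time: 24.87
tool_pos: [0.6221, -0.0363, 0.0471]
tcp_rot: [-2.019, -2.404, 0.003]
wrist_force: [-0.7, 0.6, 0.1]
width: 0.999
grip_force: 0.0
```

Emit:
drive_tool:
  rows:
    - [0,0,0,0,0,-0.02,1]
    - [0,0,0,0,0,-0.03,1]
    - [0,0,0,0,0,-0.035,1]
    - [0,0,0,0,0,-0.035,1]
    - [0,0,0,0,-0.02,-0.02,1]
    - [0,0,0,0,-0.035,0,1]
    - [0,0,0,0,-0.035,0,1]
    - [0,0,0,0,-0.035,0,1]

```text
time: 25.53
tool_pos: [0.4999, -0.0582, 0.1901]
tcp_rot: [2.018, 2.404, 0.002]
wrist_force: [-1.2, 0.6, 0.5]
width: 0.996
grip_force: 0.0
```

Emit:
drive_tool:
  rows:
    - [0,0,0,0,-0.035,0,1]
    - [0,0,0,0,-0.02,0,1]
    - [0,0,0,0,-0.01,0,1]
    - [0,0,0,0,0,0,1]
    - [0,0,0,0,0,0,1]
    - [0,0,0,0,0,0,1]
    - [0,0,0,0,0,0,1]
    - [0,0,0,0,0,0,1]

```text
time: 26.2
tool_pos: [0.4375, -0.0691, 0.1884]
tcp_rot: [-2.02, -2.406, -0.0]
wrist_force: [0.1, -0.3, -0.2]
width: 1.0
grip_force: 0.0
```

Run:
```python
from h import *
s=read_camera("side");t=read_camera("top")
for o in["jar_a","stamp","dropper"]:
    for r in masks_of(t,o):print(o,round(r["score"],2),rk(atz(t,np.argwhere(r["mask"]).mean(0)[::-1],.05)))
cv2.imwrite("pics/x9.png",np.hstack([cv2.resize(s["color"][150:290,230:370],(400,400)),cv2.resize(t["color"][140:270,230:360],(400,400))])[:,:,::-1])
```

```text
jar_a 0.92 [0.0068 0.0883]
jar_a 0.67 [ 0.0085 -0.0843]
jar_a 0.57 [ 0.0972 -0.0985]
jar_a 0.54 [-0.1527 -0.066 ]
stamp 0.53 [-0.001   0.0478]
dropper 0.64 [ 0.001  -0.0439]
```

View pics/x9.png

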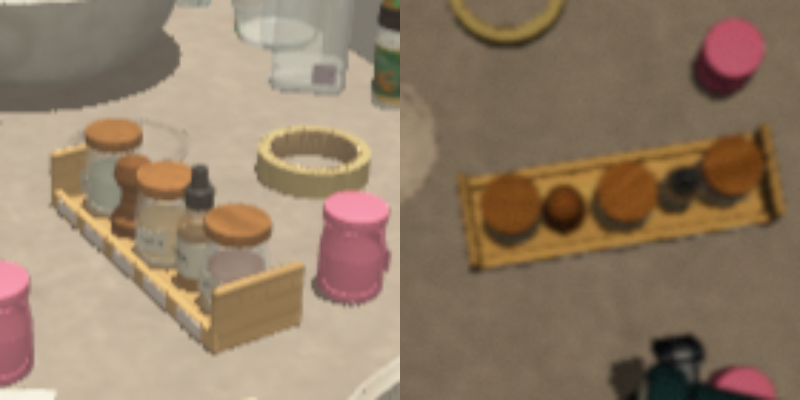

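All five stand upright in one row: jar, stamp, loose jar at (625,190), dropper, jar. The gripper is clear.

```bash
python3 -c "
from workcell import workorder
print(workorder.finish_job())"
```

```text
the job is handed in; nothing more can be done
None
```

The pigment jar is in the rack between the stamp and the dropper bottle, and the job is handed in; in the last pictures all five stood upright in one row, but no verdict came back.

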